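# Load the belt punch into its guide stand

### The arm

A 6-joint arm with a two-finger parallel gripper is mounted at the origin on a cart in front of the work surface, level with it; the furniture and walls round the work are solid. World frame = base frame: x ahead of the robot, y to its left, z up, the work surface at z = 0. Lengths are in m, angles in rad, forces in N, time in s.
With the tool pointing down it reaches from about 0.25 to 0.725 m from the base axis. Payload 4 kg.
Tool frame: the origin (TCP) lies at the very end of the fingers, on their centre line; the grasp point (between the pads) lies 19 mm behind it; z points along the fingers, y is the line along which they close (so a half turn about z gives the same grasp; the last joint's range is limited). The gripper opens to 85 mm and grips with 20 to 120 N. Pads are 22 mm wide; open, the fingers measure 114 mm over their backs; the gripper's body (76 mm by 85 mm) begins 54 mm behind the grasp point. The pads swing forward as they close: fully open they stand 13 mm farther back than shut.
Start: joints at [-1.223, 0.241, 0.005, 1.335, 0, 1.571], TCP at [0.17, -0.47, 0.231] pointing down, gripper open.
Joint ranges: [-2.72, 2.72], [-1.05, 1.87], [-1.09, 1.28], [-1.99, 2.15], [-1.42, 1.44], [-3.14, 3.14]. Speed limits (rad/s): [2.79, 2.79, 3.14, 3.14, 3.14, 3.14].

### API

Orientations are given as a unit quaternion [x, y, z, w].
In Python, from workcell import bot, vision, workorder, boxes_of gives the robot as it stands.
- The arm moves only by the tool send_rows, never from a script. Its argument "motion" is text: rows parted by semicolons, each of 5 numbers parted by spaces: the closure, from -1 (fully open) to 1 (shut), so that 0 is half open, then the shift along the tool's x, y, z in cm, then the turn about the tool's z in rad. In form: claw x y z twist; .... A call has 1 to 5 rows; each row is the pose to reach, as a shift and turn from the pose commanded when the call began, along the tool's axes at that moment; what a row does not reach only later rows make up. A row lasts 1/10 s, in which the tool goes at most 50 mm and 8.59 degrees, less where a joint would pass 70% of its speed; a pose out of reach is approached as far as the arm can. A call with a gripper value outside its range is refused whole. The fingers move at their own pace and stop on an object; the grip force is fixed at half the most. Time passes only in rows, so rows that repeat a pose let the fingers close. It gives the time, the measured TCP pose, the force, the opening and the grip force at its end, in the units of the state.
- bot.get_obs(): the state, without advancing time (a new reading comes with each control period).
- vision.camera(name): name is "scene" or "top"; returns the picture (420x560x3 uint8, red, green, blue); there is no depth.
- vision.camera_model(name): a dict with "fov_y" (degrees; the focal length in pixels is half the picture's height over the tangent of half this angle, whatever the lens; pixels are square), "cx", "cy" (the principal point, pixels), "k1" (the pictures are not rectified: a ray, as slopes to the right and down, at radius r is drawn at 1 + k1 r^2 times it, then the intrinsics apply), "world_from_camera" (4x4, takes a point from camera to world coordinates). Camera axes: x right, y down, z forward; pixel columns grow to the right and rows downward; lengths in m; the calibration is good to about 2 mm. A picture is of the moment at which its call begins. camera_model takes no time and is no camera call.
- workorder.job_done(): hands the job in; it is judged then, once.
Trained networks look in the newest picture that a camera, given by its name, has taken for a name from the list of things; names that differ only in an ending like _2 or _b are one class to them, and where a whole thing is asked for, a point or a joint stands for the part that bears it (a point fixed in the world has none). Each returns a list of dicts, best first, with "conf" (0 to 1); they miss things now and then, are a little off and sometimes report something else, mostly with a low value. They report only what shows in the picture. A call takes as long as a camera call.
- boxes_of(camera, target): "rect" ([centre column, centre row, width, height] in pixels, round what is visible of it).
The state is a dict: "clock": time; "joint_pos": joint angles; "joint_vel": joint speeds; "tau": joint torques, N m; "eef_pos": TCP position; "tool_rot": TCP orientation; "ft_force": force on the tool from outside, world axes, zero at the start; "ft_torque": the same for the moment, N m; "grip_width": finger opening in m; "grasp_force": force on a finger pad.
Only numpy, scipy, OpenCV 4.12 (cv2) and the standard library are available. Lean on these libraries where they do the work, as an engineer would, in place of code of your own. Each camera call takes 0.05 s, during which the arm holds its last target. There are 200 camera calls.

### The job

First clear away the chip brush that was left lying on the cutting block, under the arms of the blue punch guide stand, and lay it flat on the open bench, clear of the stand. Then take the red-banded belt punch from the wooden rest and thread it straight down through the upper bronze bush and on through the lower one. Finish still holding the punch up in both bushes, its cutting tip about 10 mm clear of the cutting block so that a belt end can be slid under it, with the other punch still in the rest and nothing else knocked about.

Things in the scene. Friction and masses are not known exactly. Their poses are not given: they have to be found in the camera images.
- stand: blue punch guide stand, bolted down. Origin on the bench (z = 0) under its two bushes; +x points from the bushes to its steel column (28 mm thick, at x = 95 mm, top 144 mm above the bench, the highest part), z up. Base plate 12 mm thick, x -82 to +148, y +-113 mm. Two arms 18 mm thick, undersides 62 and 122 mm above the bench, end in 42 mm round bosses with bronze bushes one above the other
- cutting_block: grey plastic cutting block, 142 x 206 x 16 mm (x, y, z of the stand), fixed on the base plate of the stand and centred under the bushes; its top is 28 mm above the bench
- upper_bush (a point): centre of the mouth of the upper bush, at the top of its 29 mm flange, 143 mm above the bench; bore 15 mm, axis vertical; the bush spans 120 to 143 mm above the bench
- lower_bush (a point): centre of the mouth of the lower bush, at the top of its 29 mm flange, 83 mm above the bench; bore 15 mm, on the same axis; the bush spans 60 to 83 mm above the bench
- block_top (a point): point on the top face of the cutting block straight under the bushes, 28 mm above the bench
- brush: chip brush, 188 mm long, 60 g; origin mid-length on its underside, z up when flat. Handle to +y (24 mm wide, y -36 to +94, z 4 to 16 mm), bristles to -y (38 mm wide, end y -94, z 3 to 17 mm). At first its bristles lie on the cutting block under the arms, about 17 mm below the lower bush, the handle out past the block's left (+y) edge: draw it out along the handle about 60 mm before lifting
- brush_grip (a point): point on the middle of the handle, 50 mm from the middle of the brush towards the handle end and 10 mm above its underside; take it across the 24 mm width
- punch_red: long steel belt punch, RED band and red-painted end of the head, about 180 g, 165 mm long; origin at the centre of its cutting tip, z towards its head. Tip 9 mm in diameter, widening over 16 mm to the 12 mm shank; ribbed dark head of 20 mm diameter from 125 to 165 mm above the tip. At first it stands upright in either end hole of the wooden rest, tip 13 mm above the bench
- punch_red_head (a point): centre of the head of the red-banded punch, 145 mm above its tip: grip the head here from above
- punch_blue: the other belt punch, alike but with a BLUE band and blue-painted end, upright in the hole at the other end of the rest; to be left there
- rack: wooden rest, fixed on the bench, 130 x 50 x 55 mm (x, y, z), origin at the centre of its underside. Three holes of 13.6 mm diameter and 42 mm depth at x = -40, 0 and +40 mm; the middle one is empty
- glue_bottle: white glue bottle with red cap, 36 mm across, 112 mm high, standing; leave alone
- tape_roll: cream tape roll lying flat, 101 mm across, 24 mm high, origin at the centre of its underside; leave alone

How it is judged:
By the outcome, as a careful person would: the job done as asked, in the order asked, and still so for the second after the job is handed in, while the arm keeps its last pose, push and grip.
It also fails if it takes over 64 s, if anything falls off the work surface, if the arm or the gripper's body presses on something with over 40 N, if the wrist force passes 120 N, or if a joint passes its speed limit or range.

## Working session

There is one attempt and no reset: what is moved stays moved. The work goes in short steps, Python scripts to look and compute and a tool call to move; the robot and the scene stay as the last step left them, time stands still between calls to the robot, and variables do not carry over. Pictures are saved under pics/ and viewed, at most 10 in all, crops included, and the job is handed in when it is done.

Besides the shell and the picture viewer there is one more tool, called after "Emit:" as name(argument=value, ...) on one line, values as JSON. send_rows: Moves the arm, as the interface text tells. Its arguments: {"type":"object","properties":{"motion":{"type":"string"}},"required":["motion"]}

```bash
mkdir -p pics; ls
cat > h.py <<'E'
import numpy as np, cv2
from workcell import bot, vision, workorder, boxes_of
def K(name):
    m=vision.camera_model(name); f=210/np.tan(np.radians(m["fov_y"])/2)
    return f,m["cx"],m["cy"],m["k1"],np.array(m["world_from_camera"])
def proj(name,P):
    f,cx,cy,k1,T=K(name); P=np.atleast_2d(P).astype(float)
    q=(P-T[:3,3])@T[:3,:3]; s=q[:,:2]/q[:,2:]; r2=(s**2).sum(1,keepdims=True)
    return s*(1+k1*r2)*f+[cx,cy]
def ray(name,uv):
    f,cx,cy,k1,T=K(name); d=(np.array(uv,float)-[cx,cy])/f; s=d.copy()
    for _ in range(20): s=d/(1+k1*(s@s))
    return T[:3,3],T[:3,:3]@np.array([s[0],s[1],1])
def atz(name,uv,z):
    o,d=ray(name,uv); return o+d*(z-o[2])/d[2]
E
python3 - <<'E'
from h import *
for n in ("scene","top"):
    im=vision.camera(n); cv2.imwrite(f"pics/{n}0.png",im[...,::-1]); print(n,{k:v for k,v in vision.camera_model(n).items() if k!="world_from_camera"},np.round(K(n)[4],3).tolist())
    for t in ["stand","cutting_block","brush","punch_red","punch_blue","rack","glue_bottle","tape_roll"]:
        for b in boxes_of(n,t)[:2]: print(t,round(b["conf"],2),np.round(b["rect"],1))
o=bot.get_obs(); print(o)
E
```

```text
pics
scene {'fov_y': 47.796539795361156, 'cx': 280.78405222156033, 'cy': 207.34329112185372, 'k1': -0.13121324566325662} [[0.528, -0.394, 0.752, -0.458], [-0.849, -0.233, 0.473, -0.471], [-0.011, -0.889, -0.458, 0.692], [0.0, 0.0, 0.0, 1.0]]
stand 0.65 [297.4 216.6  96.   84.8]
stand 0.53 [297.  233.7  82.6  32.4]
cutting_block 0.96 [294.8 230.7  84.3  39.6]
brush 0.91 [281.1 228.1  57.7  11.6]
brush 0.29 [294.4 232.2  85.4  32.3]
punch_red 0.72 [396.6 231.3  14.6  44.6]
punch_blue 0.88 [400.9 250.5  14.6  49.2]
rack 0.82 [394.9 276.3  28.7  49.2]
rack 0.45 [171.9 214.5   7.1  22.2]
glue_bottle 0.88 [300.1 259.9  14.4  39.5]
glue_bottle 0.15 [275.5 228.3  56.6  11.6]
tape_roll 0.71 [171.6 213.7   9.5  19.2]
top {'fov_y': 47.72543571513488, 'cx': 272.51218091012396, 'cy': 211.87089963009083, 'k1': -0.14922590629356722} [[0.015, -0.995, 0.1, 0.371], [-1.0, -0.013, 0.018, 0.128], [-0.017, -0.101, -0.995, 1.378], [0.0, 0.0, 0.0, 1.0]]
stand 0.7 [286.4 188.9  96.1  97.2]
cutting_block 0.85 [290.7 200.4  82.8  66.4]
brush 0.77 [258.3 205.1  49.6  27.9]
punch_red 0.55 [400.4 207.7  17.9  14
[... 245 characters left out ...]
'clock': 0.9, 'joint_pos': array([-1.22297495e+00,  2.40585101e-01,  5.04059475e-03,  1.33517429e+00,
       -1.49950199e-05,  1.57080433e+00]), 'joint_vel': array([-0.0007561 ,  0.00071659,  0.00043484, -0.00085556,  0.00131568,
        0.00052184]), 'tau': array([-1.46713919e-03, -3.72194266e+01,  2.52693629e+01,  1.08270004e-03,
       -1.79269305e-04, -2.03898637e-06]), 'eef_pos': array([ 0.17043113, -0.47008839,  0.23132944]), 'tool_rot': array([ 9.84916304e-01,  1.73031419e-01, -6.76111596e-07,  3.94800347e-05]), 'ft_force': array([ 0.0763114 , -0.35994539, -0.23916709]), 'ft_torque': array([-0.06677149, -0.01730605,  0.01698809]), 'grasp_force': 0.0, 'grip_width': 0.08521882459661528}
```

View pics/scene0.png

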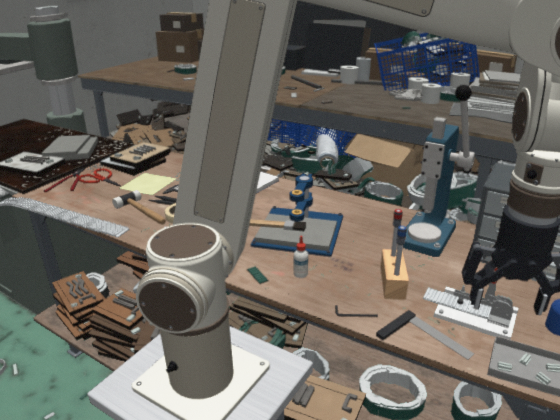

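View pics/top0.png

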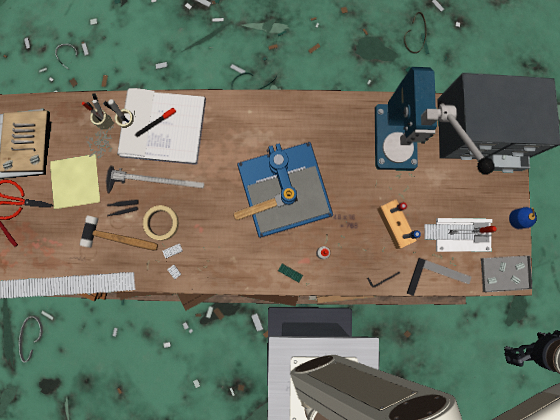

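The scene view shows the stand at about (297,215) with the brush handle to its left, the rest at (396,275) and the glue bottle at (300,260). In the top view the bush is near (288,195), the brush handle near (250,210), the red punch at (402,206) and the blue one at (417,233).

Run:
```python
from h import *
t=cv2.imread("pics/top0.png"); s=cv2.imread("pics/scene0.png")
def c(im,u,v,w,h,k): return cv2.resize(im[v:v+h,u:u+w],None,fx=k,fy=k,interpolation=cv2.INTER_CUBIC)
a=c(t,228,135,110,110,5); 
b=np.zeros((550,250,3),np.uint8)
r=c(t,375,192,50,60,5); b[:300,:250]=r; q=c(s,378,205,36,50,5); b[300:550,:180]=q
cv2.imwrite("pics/crop1.png",np.hstack([a,b]))
cv2.imwrite("pics/crop2.png",c(s,240,165,115,95,6.0))
for n,uv,z in (("top",(288,194),.143),("top",(279,156),.144),("top",(403,206),.178),("top",(416,234),.178),("top",(160,222),.024)): print(n,uv,atz(n,uv,z).round(3))
```

```text
top (288, 194) [0.543 0.11  0.143]
top (279, 156) [0.644 0.135 0.144]
top (403, 206) [ 0.511 -0.184  0.178]
top (416, 234) [ 0.44  -0.217  0.178]
top (160, 222) [0.473 0.478 0.024]
```

View pics/crop1.png

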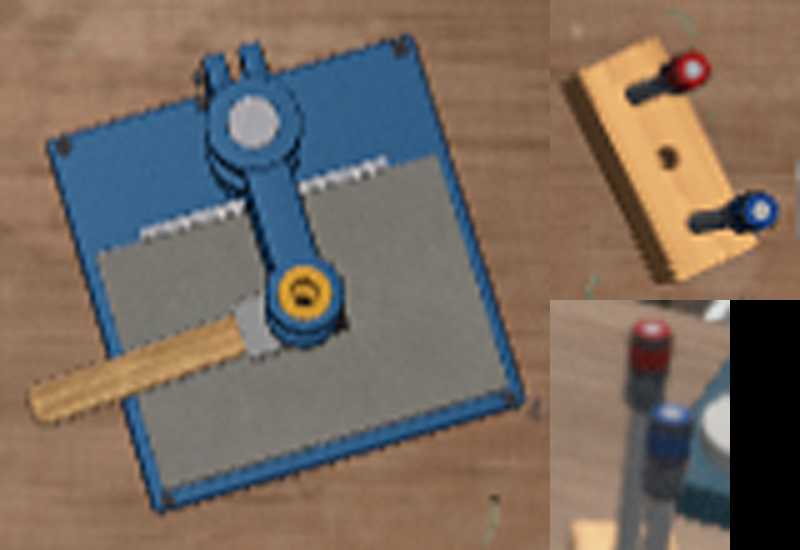

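View pics/crop2.png

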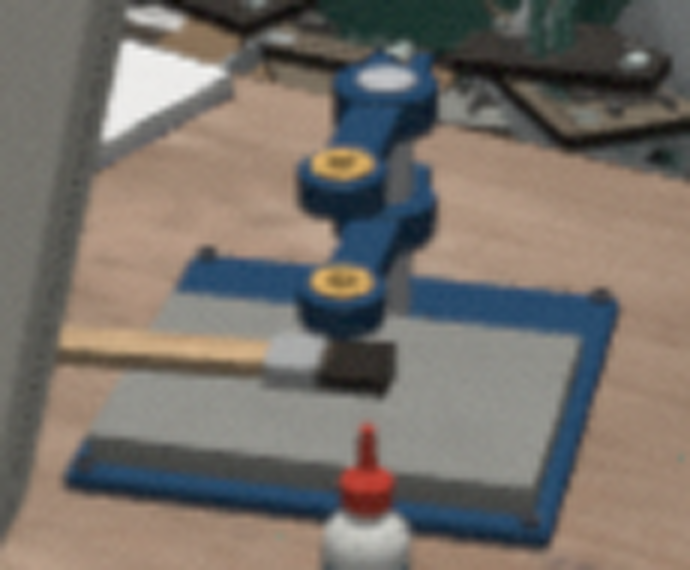

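The crops show the upper bush mouth at crop1 (304,293), the column top at (253,121), and the handle end at (35,408) with its junction at (243,335). The red head is at (692,72), the blue at (762,210) and the middle hole at (668,157). In the scene crop the two bushes are at (343,163) and (342,281).

```bash
cat > fit.py <<'E'
from h import *
from scipy.optimize import least_squares
c1=lambda u,v:((u+.5)/5-.5+228,(v+.5)/5-.5+135)
c2=lambda u,v:((u+.5)/6-.5+240,(v+.5)/6-.5+165)
c3=lambda u,v:((u-550+.5)/5-.5+375,(v+.5)/5-.5+192)
c4=lambda u,v:((u-550+.5)/5-.5+378,(v-300+.5)/5-.5+205)
def fit(obs,p0):
    def tr(p,L): c,s=np.cos(p[2]),np.sin(p[2]); return np.array([p[0]+c*L[0]-s*L[1],p[1]+s*L[0]+c*L[1],L[2]])
    f=lambda p:np.concatenate([(proj(n,tr(p,L))[0]-uv)for n,L,uv in obs])
    r=least_squares(f,p0,loss="soft_l1"); return r.x,r.fun.reshape(-1,2)
S=[("top",(0,0,.143),c1(304,293)),("top",(.095,0,.144),c1(253,121)),("top",(.148,.113,.012),c1(48,143)),("top",(.148,-.113,.012),c1(410,37)),
("top",(-.082,-.113,.0),c1(523,405)),("top",(-.082,.113,.0),c1(158,512)),
("scene",(0,0,.143),c2(343,163)),("scene",(0,0,.083),c2(342,281)),("scene",(.095,0,.144),c2(387,78)),("scene",(.148,-.113,.012),c2(618,297)),("scene",(-.082,.113,.0),c2(65,487))]
R=[("top",(-.04,0,.178),c3(692,72)),("top",(.04,0,.178),c3(762,210)),("top",(0,0,.055),c3(668,157)),("scene",(-.04,0,.178),c4(652,328)),("scene",(.04,0,.178),c4(672,413))]
B=[("top",(0,.094,.04),c1(35,408)),("top",(0,-.036,.044),c1(243,335))]
if __name__=="__main__":
    for n,o,p in (("stand",S,(.54,.11,.2)),("rack",R,(.475,-.2,-2)),("brush",B,(.5,.15,.2))):
        for k in ("top","scene",None):
            q=[x for x in o if k in (None,x[0])]
            if len(q)>1:
                x,r=fit(q,p); print(n,k,x.round(4),"" if k else r.round(1).tolist())
    x,_=fit(B,(.5,.15,.2)); print("grip",x[:2]+.05*np.array([-np.sin(x[2]),np.cos(x[2])]))
    for n,uv in (("top",(324,252)),): print("glue",atz(n,uv,.1))
E
python3 fit.py
```

```text
stand top [0.545  0.1088 0.3045] 
stand scene [0.5451 0.1084 0.3056] 
stand None [0.5451 0.1087 0.3048] [[0.2, -0.0], [0.1, 0.3], [-0.8, -0.6], [0.4, -1.2], [0.8, 0.1], [-0.5, 1.0], [-0.1, -0.3], [-0.0, -0.3], [-0.2, -0.2], [0.7, -0.4], [-0.6, 1.2]]
rack top [ 0.4765 -0.2022 -2.6728] 
rack scene [ 0.4772 -0.2018 -2.6936] 
rack None [ 0.4766 -0.2021 -2.6851] [[0.0, -0.5], [-0.1, 0.1], [-0.0, 0.3], [-0.1, 0.2], [0.2, 0.1]]
brush top [0.523  0.1735 0.3462] 
brush None [0.523  0.1735 0.3462] [[-0.9, 0.2], [0.9, -0.2]]
grip [0.50608308 0.22055606]
glue [0.39312089 0.01112593 0.1       ]
```

```bash
cat > plan.py <<'E'
from h import *
def tool():
    o=bot.get_obs(); x,y,z,w=o["tool_rot"]; R=np.array([[1-2*(y*y+z*z),2*(x*y-z*w),2*(x*z+y*w)],[2*(x*y+z*w),1-2*(x*x+z*z),2*(y*z-x*w)],[2*(x*z-y*w),2*(y*z+x*w),1-2*(x*x+y*y)]])
    return o,R
def plan(goals,start=None,nd=1):
    """goals: (xyz, closing yaw or None); prints the calls: shift in tool axes (cm), twist"""
    o,R=tool(); p=np.array(o["eef_pos"]); a=np.arctan2(R[1,1],R[0,1])
    if start is not None: p,a=np.array(start[0],float),start[1]
    print("pos",p.round(4),"yaw %.3f"%a,"tilt",R[:,2].round(4),"F",o["ft_force"].round(1),"w %.4f"%o["grip_width"],"t",o["clock"],"q",o["joint_pos"].round(2))
    for g,y in goals:
        g=np.array(g); y=a if y is None else y; dy=y-a
        n=max(1,int(np.ceil(max(np.linalg.norm(g-p)/.24,abs(dy)/.72))))
        for i in range(n):
            k=n-i; d=(g-p)/k; ty=round(-(y-a)/k,2)
            yt=np.array([np.cos(a),np.sin(a),0]); zt=np.array([0,0,-1.]); xt=np.cross(yt,zt)
            s=np.round([d@xt*100,d@yt*100,d@zt*100],nd)
            p=p+(s[0]*xt+s[1]*yt+s[2]*zt)/100; a-=ty
            print("  ",*s,ty,"->",p.round(4),round(a,3))
    return p,a
E
python3 - <<'E'
from plan import *
yb=.346; h=np.array([-np.sin(yb),np.cos(yb),0]); g=np.array([.523,.1735,0])+.060*h; print(g)
print(atz("top",(172,250),0),atz("top",(174,270),0),atz("top",(290,272),0),atz("top",(280,295),0))
plan([(g+[0,0,.16],.346),(g+[0,0,.06],.346),(g+[0,0,.02],.346)])
E
```

```text
[0.50265174 0.22994421 0.        ]
[0.39353737 0.44536712 0.        ] [0.33536091 0.43768476 0.        ] [0.33591166 0.09974434 0.        ] [0.2694006  0.12766196 0.        ]
pos [ 0.1704 -0.4701  0.2313] yaw -1.223 tilt [ 0.e+00 -1.e-04 -1.e+00] F [ 0.1 -0.4 -0.2] w 0.0852 t 0.9 q [-1.22  0.24  0.01  1.34 -0.    1.57]
   13.8 -13.6 1.8 -0.39 -> [ 0.2538 -0.2952  0.2133] -0.833
   17.9 -7.4 1.8 -0.39 -> [ 0.3365 -0.12    0.1953] -0.443
   19.4 0.0 1.8 -0.39 -> [0.4196 0.0552 0.1773] -0.053
   17.9 7.4 1.7 -0.4 -> [0.503  0.2301 0.1603] 0.347
   0.0 -0.0 10.0 0.0 -> [0.503  0.2301 0.0603] 0.347
   0.0 -0.0 4.0 0.0 -> [0.503  0.2301 0.0203] 0.347
```

Emit:
send_rows(motion="-1 13.8 -13.6 1.8 -0.39;-1 13.8 -13.6 1.8 -0.39;-1 13.8 -13.6 1.8 -0.39;-1 13.8 -13.6 1.8 -0.39;-1 13.8 -13.6 1.8 -0.39")

```text
clock: 1.4
eef_pos: [0.2547, -0.2906, 0.2129]
tool_rot: [0.931, 0.364, 0.0, -0.001]
ft_force: [0.3, -0.0, -0.2]
grip_width: 0.0852
grasp_force: 0.0
```

Emit:
send_rows(motion="-1 17.9 -7.4 1.8 -0.39;-1 17.9 -7.4 1.8 -0.39;-1 17.9 -7.4 1.8 -0.39;-1 17.9 -7.4 1.8 -0.39;-1 17.9 -7.4 1.8 -0.39")

```text
clock: 1.9
eef_pos: [0.3381, -0.1162, 0.1952]
tool_rot: [0.843, 0.538, 0.001, -0.0]
ft_force: [-0.8, -1.3, -0.0]
grip_width: 0.0854
grasp_force: 0.0
```

Emit:
send_rows(motion="-1 19.4 0 1.8 -0.39;-1 19.4 0 1.8 -0.39;-1 19.4 0 1.8 -0.39;-1 19.4 0 1.8 -0.39;-1 19.4 0 1.8 -0.39")

```text
clock: 2.4
eef_pos: [0.4221, 0.0583, 0.177]
tool_rot: [0.724, 0.69, 0.001, 0.0]
ft_force: [0.2, -0.7, 0.1]
grip_width: 0.0858
grasp_force: 0.0
```

Emit:
send_rows(motion="-0.4 17.9 7.4 1.7 -0.4;-0.4 17.9 7.4 1.7 -0.4;-0.4 17.9 7.4 1.7 -0.4;-0.4 17.9 7.4 1.7 -0.4;-0.4 17.9 7.4 1.7 -0.4")

```text
clock: 2.9
eef_pos: [0.5055, 0.2327, 0.1589]
tool_rot: [0.573, 0.819, 0.001, 0.0]
ft_force: [-0.3, 0.4, 0.1]
grip_width: 0.0598
grasp_force: 0.0
```

Emit:
send_rows(motion="-0.4 -0.2 -0.4 4 0;-0.4 -0.2 -0.4 8 0;-0.4 -0.2 -0.4 11 0;-0.4 -0.2 -0.4 13 0;-0.4 -0.2 -0.4 13.9 0")

```text
clock: 3.4
eef_pos: [0.4986, 0.2238, 0.0192]
tool_rot: [0.575, 0.818, -0.002, -0.001]
ft_force: [-0.2, 0.1, -0.3]
grip_width: 0.06
grasp_force: 0.0
```

Emit:
send_rows(motion="0 0 0 0 0;1 0 0 0 0;1 0 0 0 0;1 0 0 0 0;1 0 0 0 0")

```text
clock: 3.9
eef_pos: [0.5014, 0.227, 0.0228]
tool_rot: [0.574, 0.819, 0.001, 0.001]
ft_force: [0.8, -1.9, 5.0]
grip_width: 0.0225
grasp_force: 60.4
```

Emit:
send_rows(motion="1 0 0 0 0;1 0 0 0 0;1 0 0 0 0;1 0 0 0 0;1 0 0 0 0")

```text
clock: 4.4
eef_pos: [0.5014, 0.2271, 0.0227]
tool_rot: [0.574, 0.819, 0.001, 0.001]
ft_force: [0.9, -2.4, 6.5]
grip_width: 0.0227
grasp_force: 60.6
```

Run:
```python
from plan import *
im=vision.camera("top")[150:260,200:330]; im2=vision.camera("scene")[150:260,200:330]
cv2.imwrite("pics/grip.png",np.hstack([cv2.resize(i,None,fx=3,fy=3,interpolation=2)[...,::-1] for i in (im,im2)]))
h=np.array([-np.sin(.346),np.cos(.346),0]); p=np.array(tool()[0]["eef_pos"])
q=p+.09*h+[0,0,.002]; pl=np.array([.40,.31,0])+.06*np.array([-.811,.585,0])
plan([(q,None),(q+[0,0,.06],None),([*pl[:2],.06],.946),([*pl[:2],-.004],.946)])
```

```text
pos [0.5014 0.227  0.0227] yaw 0.347 tilt [ 3.4e-03  2.0e-04 -1.0e+00] F [ 0.5 -1.6  5.9] w 0.0226 t 4.5 q [ 0.43  0.51 -0.18  0.88 -0.    1.65]
   9.0 0.0 -0.2 -0.0 -> [0.4708 0.3117 0.0247] 0.347
   -0.0 0.0 -6.0 -0.0 -> [0.4708 0.3117 0.0847] 0.347
   7.2 -10.1 2.5 -0.6 -> [0.3513 0.345  0.0597] 0.947
   0.0 0.0 6.4 0.0 -> [ 0.3513  0.345  -0.0043] 0.947
```

View pics/grip.png

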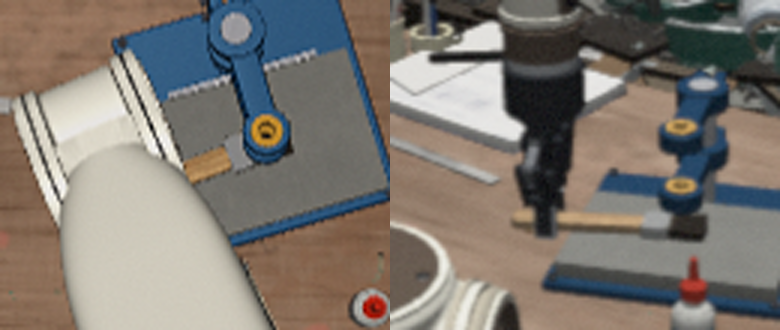

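The gripper holds the handle (22.6 mm wide) and the brush still lies on the block, its bristles at about (700,228) in the right panel. Next I draw it out, lift it and place it.

Emit:
send_rows(motion="1 0 0 -0.5 0;1 2 0 -0.6 0;1 4.5 0 -0.6 0;1 7 0 -0.6 0;1 9 0 -0.6 0")

```text
clock: 5.0
eef_pos: [0.4679, 0.3127, 0.027]
tool_rot: [0.574, 0.819, -0.0, -0.001]
ft_force: [0.4, -0.7, -1.1]
grip_width: 0.0226
grasp_force: 59.8
```

Emit:
send_rows(motion="1 0 0 -2 0;1 0 0 -4 0;1 0 0 -6 0;1 0 0 -6 0;1 0 0 -6 0")

```text
clock: 5.5
eef_pos: [0.4689, 0.3116, 0.087]
tool_rot: [0.574, 0.819, -0.0, -0.0]
ft_force: [-0.7, 0.5, -1.2]
grip_width: 0.0227
grasp_force: 59.8
```

Emit:
send_rows(motion="1 1.4 -2 0.5 -0.12;1 2.9 -4 1 -0.24;1 4.3 -6 1.5 -0.36;1 5.8 -8 2 -0.48;1 7.2 -10.1 2.5 -0.6")

```text
clock: 6.0
eef_pos: [0.3478, 0.3441, 0.0604]
tool_rot: [0.305, 0.952, -0.001, -0.001]
ft_force: [-0.9, -0.6, -0.8]
grip_width: 0.0229
grasp_force: 59.8
```

Run:
```python
from plan import *
plan([([.3513,.345,.002],.946)])
print([ (round(b["conf"],2),np.round(b["rect"],1)) for n in ("scene","top") if vision.camera(n) is not None for b in boxes_of(n,"brush")[:2]])
```

```text
pos [0.3478 0.3441 0.0604] yaw 0.952 tilt [-0.0027 -0.0019 -1.    ] F [-0.9 -0.6 -0.8] w 0.0229 t 6.0 q [ 0.78  0.37 -0.3   0.91  0.    1.4 ]
   -0.2 0.3 5.8 0.01 -> [0.3512 0.3454 0.0024] 0.942
[(0.64, array([215.7, 216.4,  44.7,  13.5])), (0.67, array([221.6, 241.8,  33.4,  50.2])), (0.5, array([289.3, 198.7,  83.8,  66.3]))]
```

Emit:
send_rows(motion="1 0 0 2 0;1 0 0 4 0;1 0 0 5.2 0;1 0 0 5.7 0;1 0 0 5.8 0")

```text
clock: 6.7
eef_pos: [0.35, 0.3444, 0.0037]
tool_rot: [0.307, 0.952, -0.001, -0.0]
ft_force: [0.1, -0.0, -0.5]
grip_width: 0.0226
grasp_force: 59.8
```

Emit:
send_rows(motion="1 0 0 0 0;0.3 0 0 0 0;0 0 0 0 0;-0.3 0 0 0 0;-0.3 0 0 0 0")

```text
clock: 7.2
eef_pos: [0.3501, 0.3451, 0.0047]
tool_rot: [0.307, 0.952, 0.0, 0.0]
ft_force: [0.9, 0.4, 0.3]
grip_width: 0.0557
grasp_force: 0.0
```

Emit:
send_rows(motion="-0.3 0 0 -2 0;-0.3 0 0 -6 0;-0.3 0 0 -11 0;-0.3 0 0 -16 0;-0.3 0 0 -21 0")

```text
clock: 7.7
eef_pos: [0.3495, 0.3445, 0.2165]
tool_rot: [0.307, 0.952, 0.0, 0.0]
ft_force: [-0.3, 0.1, -0.5]
grip_width: 0.0554
grasp_force: 0.0
```

Run:
```python
from plan import *
g=[.5125,-.1845]
plan([([*g,.23],-1.114),([*g,.139],-1.114)])
```

```text
pos [0.3495 0.3445 0.2165] yaw 0.947 tilt [ 2.e-04  1.e-04 -1.e+00] F [-0.3  0.1 -0.5] w 0.0554 t 7.7 q [ 0.78  0.23 -0.05  1.29 -0.    1.4 ]
   -14.7 -11.1 -0.5 0.69 -> [0.404  0.1686 0.2215] 0.257
   -18.5 0.8 -0.4 0.69 -> [ 0.4588 -0.0083  0.2255] -0.433
   -13.7 12.3 -0.5 0.68 -> [ 0.5129 -0.1843  0.2305] -1.113
   -0.0 0.0 9.1 0.0 -> [ 0.5129 -0.1843  0.1395] -1.113
```

Emit:
send_rows(motion="-0.3 -14.7 -11.1 -0.5 0.69;-0.3 -14.7 -11.1 -0.5 0.69;-0.3 -14.7 -11.1 -0.5 0.69;-0.3 -14.7 -11.1 -0.5 0.69;-0.3 -14.7 -11.1 -0.5 0.69")

```text
clock: 8.2
eef_pos: [0.4051, 0.1654, 0.2198]
tool_rot: [0.615, 0.789, -0.0, 0.001]
ft_force: [-0.1, -0.5, -0.1]
grip_width: 0.0553
grasp_force: 0.0
```

Emit:
send_rows(motion="-0.3 -18.5 0.8 -0.4 0.69;-0.3 -18.5 0.8 -0.4 0.69;-0.3 -18.5 0.8 -0.4 0.69;-0.3 -18.5 0.8 -0.4 0.69;-0.3 -18.5 0.8 -0.4 0.69")

```text
clock: 8.7
eef_pos: [0.4602, -0.0118, 0.2235]
tool_rot: [0.845, 0.534, 0.0, 0.001]
ft_force: [0.7, 0.6, -0.4]
grip_width: 0.0554
grasp_force: 0.0
```

Emit:
send_rows(motion="-0.3 -13.7 12.3 -0.5 0.68;-0.3 -13.7 12.3 -0.5 0.68;-0.3 -13.7 12.3 -0.5 0.68;-0.3 -13.7 12.3 -0.5 0.68;-0.3 -13.7 12.3 -0.5 0.68")

```text
clock: 9.2
eef_pos: [0.5141, -0.1883, 0.2279]
tool_rot: [0.975, 0.222, 0.0, 0.001]
ft_force: [-0.4, -0.1, 0.7]
grip_width: 0.0557
grasp_force: 0.0
```

Run:
```python
from plan import *
im=vision.camera("top")[170:300,160:340]; im2=vision.camera("scene")[160:300,330:470]
cv2.imwrite("pics/l.png",np.hstack([cv2.resize(i,(400,int(400*i.shape[0]/i.shape[1])),interpolation=2)[:280,:,::-1] for i in (im,im2)]))
plan([([.5125,-.1845,.139],-1.114)])
```

```text
pos [ 0.5131 -0.1851  0.2279] yaw -1.115 tilt [-7.e-04  4.e-04 -1.e+00] F [ 0.6 -0.2  0.2] w 0.0555 t 9.3 q [-0.35  0.33  0.12  1.36  0.    2.34]
   -0.0 -0.1 8.9 -0.0 -> [ 0.5126 -0.1842  0.1389] -1.115
```

View pics/l.png

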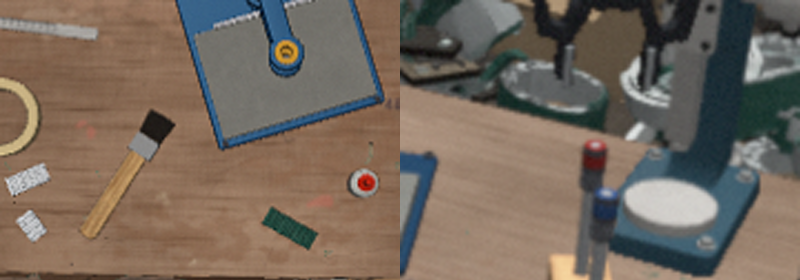

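The brush lies flat on the open bench at about (125,175), clear of the stand. The open fingers straddle the red head, so I go down and grip it.

Emit:
send_rows(motion="-0.3 0 -0.1 3 0;-0.3 0 -0.1 5 0;-0.3 0 -0.1 7 0;-0.3 0 -0.1 8.4 0;-0.3 0 -0.1 8.9 0")

```text
clock: 9.8
eef_pos: [0.5115, -0.1817, 0.1378]
tool_rot: [0.974, 0.228, -0.001, -0.001]
ft_force: [-0.4, 0.5, 0.5]
grip_width: 0.0554
grasp_force: 0.0
```

Emit:
send_rows(motion="0 0 0 0 0;0.3 0 0 0 0;1 0 0 0 0;1 0 0 0 0;1 0 0 0 0")

```text
clock: 10.3
eef_pos: [0.5137, -0.1834, 0.1406]
tool_rot: [0.974, 0.227, 0.001, 0.001]
ft_force: [0.4, 0.1, 4.8]
grip_width: 0.0191
grasp_force: 58.8
```

Emit:
send_rows(motion="1 0 0 0 0;1 0 0 0 0;1 0 0 0 0;1 0 0 0 0;1 0 0 0 0")

```text
clock: 10.8
eef_pos: [0.5137, -0.1834, 0.1406]
tool_rot: [0.974, 0.227, 0.001, 0.001]
ft_force: [-0.5, -0.4, 7.0]
grip_width: 0.0185
grasp_force: 58.9
```

Run:
```python
from plan import *
plan([]); print(bot.get_obs()["ft_torque"].round(2))
```

```text
pos [ 0.5137 -0.1834  0.1406] yaw -1.113 tilt [ 2.6e-03 -9.0e-04 -1.0e+00] F [-0.5 -0.4  7. ] w 0.0185 t 10.8 q [-0.34  0.38 -0.04  1.15  0.    2.34]
[-0.06 -0.01 -0.05]
```

Emit:
send_rows(motion="1 0 0 -1 0;1 0 0 -2.5 0;1 0 0 -4 0;1 0 0 -5.5 0;1 0 0 -7.5 0")

```text
clock: 11.3
eef_pos: [0.5116, -0.1826, 0.2139]
tool_rot: [0.974, 0.227, -0.002, -0.001]
ft_force: [0.2, 0.1, -2.0]
grip_width: 0.0187
grasp_force: 58.9
```

Emit:
send_rows(motion="1 0 0 -2 0;1 0 0 -4 0;1 0 0 -6 0;1 0 0 -8 0;1 0 0 -8.5 0")

```text
clock: 11.8
eef_pos: [0.5133, -0.1832, 0.3016]
tool_rot: [0.974, 0.227, 0.001, 0.001]
ft_force: [0.8, 0.1, -1.3]
grip_width: 0.0186
grasp_force: 59.0
```

Run:
```python
from plan import *
plan([([.5451,.1087,.298],-.57)]); print(bot.get_obs()["ft_torque"].round(2))
```

```text
pos [ 0.5133 -0.1832  0.3016] yaw -1.113 tilt [ 2.7e-03 -7.0e-04 -1.0e+00] F [ 0.8  0.1 -1.3] w 0.0186 t 11.8 q [-0.34  0.31  0.28  1.54  0.    2.34]
   7.9 -12.4 0.2 -0.27 -> [ 0.5293 -0.037   0.2996] -0.843
   10.9 -9.8 0.2 -0.27 -> [0.5455 0.1087 0.2976] -0.573
[-0.03 -0.05  0.02]
```

Emit:
send_rows(motion="1 1.6 -2.5 0 -0.05;1 3.2 -5 0 -0.11;1 4.7 -7.4 0.1 -0.16;1 6.3 -9.9 0.1 -0.22;1 7.9 -12.4 0.2 -0.27")

```text
clock: 12.3
eef_pos: [0.5282, -0.0358, 0.2962]
tool_rot: [0.934, 0.357, -0.001, -0.001]
ft_force: [1.1, 0.5, -2.1]
grip_width: 0.0187
grasp_force: 59.0
```

Emit:
send_rows(motion="1 3 -2.7 0 -0.07;1 6 -5.4 0 -0.15;1 8.5 -7.6 0.1 -0.21;1 10.4 -9.3 0.2 -0.26;1 10.9 -9.8 0.2 -0.27")

```text
clock: 12.8
eef_pos: [0.5443, 0.1113, 0.2937]
tool_rot: [0.877, 0.48, -0.001, -0.001]
ft_force: [-0.4, -1.1, -1.5]
grip_width: 0.0185
grasp_force: 59.0
```

Emit:
send_rows(motion="1 0 0 0 0;1 0 0 0 0;1 0 0 0 0")

```text
clock: 13.1
eef_pos: [0.545, 0.1075, 0.2952]
tool_rot: [0.879, 0.478, -0.0, 0.0]
ft_force: [0.5, 0.1, -2.1]
grip_width: 0.0192
grasp_force: 59.0
```

Run:
```python
from plan import *
t=vision.camera("top");s=vision.camera("scene"); cv2.imwrite("pics/t2.png",t[...,::-1]); cv2.imwrite("pics/s2.png",s[...,::-1])
im=t[140:240,240:340]; im2=s[100:240,250:350]
cv2.imwrite("pics/al.png",np.hstack([cv2.resize(i,(400,int(400*i.shape[0]/i.shape[1])),interpolation=2)[-400:,:,::-1] for i in (im,im2)]))
p,a=plan([([.5451,.1087,.298],-.57)],nd=2); p=tool()[0]["eef_pos"]
print("expected tip/bush px", proj("scene",[p-[0,0,.1276],[.5451,.1087,.143],[p[0],p[1],p[2]+.019-.020],p+[0,0,.019]]).round(1).tolist())
```

```text
pos [0.5451 0.1076 0.2954] yaw -0.575 tilt [ 1.e-04 -1.e-04 -1.e+00] F [ 0.1  0.3 -1.9] w 0.0186 t 13.2 q [ 0.19  0.34  0.3   1.54 -0.    2.34]
   0.1 -0.06 -0.26 -0.0 -> [0.5451 0.1087 0.298 ] -0.575
expected tip/bush px [[297.1, 183.2], [296.7, 191.4], [297.2, 138.2], [297.3, 130.7]]
```

View pics/al.png

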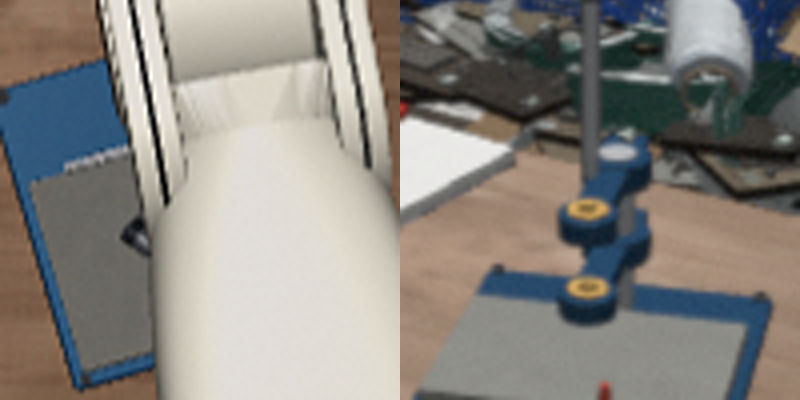

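The tip is at about (589,175) and the upper bush mouth at (588,208) in the right panel, which is very close sideways. I'll get the sub-pixel offset numerically.

Run:
```python
from plan import *
s=cv2.imread("pics/s2.png")[...,::-1].astype(float)
m=((s[...,0]-s[...,2])>70)&(s[...,0]>130); n,l,st,c=cv2.connectedComponentsWithStats(m[180:235,280:312].astype(np.uint8))
w=np.clip(s[...,0]-s[...,2]-20,0,None)
for r0,r1 in ((186,198),(206,217)):
    a=w[r0:r1,286:308]; Y,X=np.mgrid[r0:r1,286:308]; mm=a>60; print("gold bbox",X[mm].min(),X[mm].max(),Y[mm].min(),Y[mm].max(), "cent",X[mm].mean().round(2),Y[mm].mean().round(2))
p=np.array(tool()[0]["eef_pos"])
print("proj bushes",proj("scene",[[.5451,.1087,.143],[.5451,.1087,.083]]).round(2).tolist())
d=abs(np.diff(s.mean(2),axis=1))
for r in range(150,190,2): print(r,s[r,289:306].mean(1).round(0).astype(int).tolist(), "exp")
print([proj("scene",p-[0,0,z])[0].round(1).tolist() for z in (.05,.08,.11,.1276)])
```

```text
gold bbox 292 301 190 194 cent 296.52 192.0
gold bbox 292 300 210 213 cent 296.4 211.36
proj bushes [[296.66, 191.45], [296.57, 211.09]]
150 [49, 89, 111, 118, 118, 127, 95, 86, 91, 92, 89, 152, 170, 170, 149, 113, 81] exp
152 [40, 56, 71, 87, 83, 74, 68, 81, 91, 88, 74, 58, 46, 34, 36, 34, 32] exp
154 [39, 38, 38, 36, 39, 42, 62, 86, 93, 91, 71, 50, 37, 35, 31, 36, 39] exp
156 [37, 38, 59, 88, 119, 104, 78, 85, 90, 88, 72, 49, 38, 39, 41, 42, 37] exp
158 [55, 58, 56, 57, 66, 76, 69, 86, 90, 90, 78, 108, 126, 130, 125, 130, 138] exp
160 [67, 62, 51, 38, 37, 40, 60, 83, 93, 89, 70, 50, 49, 54, 53, 54, 58] exp
162 [51, 57, 56, 47, 37, 42, 61, 83, 91, 88, 72, 52, 44, 41, 41, 39, 42] exp
164 [54, 53, 43, 34, 38, 42, 58, 84, 89, 89, 71, 52, 41, 44, 43, 46, 44] exp
166 [25, 24, 37, 40, 38, 42, 56, 82, 91, 88, 74, 53, 43, 45, 38, 40, 41] exp
168 [52, 65, 71, 81, 77, 54, 62, 82, 88, 89, 73, 49, 38, 39, 36, 38, 39] exp
170 [95, 75, 69, 61, 56, 57, 63, 83, 90, 88, 72, 51, 42, 44, 46, 43, 46] exp
172 [96, 89, 97, 90, 91, 91, 74, 83, 90, 88, 72, 68, 71, 72, 70, 75, 94] exp
174 [29, 27, 37, 40, 49, 65, 70, 82, 91, 90, 77, 76, 70, 69, 75, 80, 80] exp
176 [89, 78, 62, 58, 48, 43, 59, 83, 92, 91, 88, 109, 132, 146, 158, 159, 159] exp
178 [104, 103, 105, 103, 105, 99, 77, 83, 91, 93, 109, 159, 179, 186, 186, 188, 187] exp
180 [138, 133, 121, 114, 115, 111, 81, 79, 86, 85, 78, 79, 89, 95, 95, 95, 94] exp
182 [147, 149, 149, 148, 148, 142, 97, 80, 87, 82, 73, 62, 64, 68, 66, 63, 62] exp
184 [143, 146, 147, 147, 150, 142, 92, 67, 79, 78, 73, 73, 76, 74, 76, 68, 67] exp
186 [148, 148, 148, 147, 145, 141, 111, 80, 71, 73, 76, 72, 75, 75, 72, 65, 51] exp
188 [145, 146, 146, 146, 146, 127, 99, 81, 79, 77, 76, 74, 74, 73, 68, 44, 38] exp
[[297.2, 156.0], [297.1, 166.7], [297.1, 177.1], [297.1, 183.2]]
```

Emit:
send_rows(motion="1 0.15 -0.1 0 0;1 0.15 -0.1 0.8 0;1 0.15 -0.1 1.6 0;1 0.15 -0.1 2.2 0;1 0.15 -0.1 2.5 0")

```text
clock: 13.7
eef_pos: [0.5445, 0.1104, 0.2689]
tool_rot: [0.878, 0.478, -0.001, -0.0]
ft_force: [0.3, 0.2, -1.5]
grip_width: 0.0185
grasp_force: 59.0
```

Emit:
send_rows(motion="1 0 0 0.3 0;1 0 0 0.5 0;1 0 0 0.8 0;1 0 0 1 0;1 0 0 1 0")

```text
clock: 14.2
eef_pos: [0.5449, 0.1106, 0.26]
tool_rot: [0.878, 0.478, -0.0, -0.0]
ft_force: [0.2, 0.1, -1.5]
grip_width: 0.0183
grasp_force: 59.0
```

Run:
```python
from plan import *
plan([]); print(bot.get_obs()["ft_torque"].round(2))
```

```text
pos [0.5449 0.1106 0.26  ] yaw -0.573 tilt [-4.e-04 -1.e-04 -1.e+00] F [ 0.2  0.1 -1.5] w 0.0183 t 14.2 q [0.2  0.34 0.22 1.45 0.   2.34]
[-0.01 -0.06 -0.02]
```

Emit:
send_rows(motion="1 -0.05 0.1 0 0;1 -0.05 0.1 0.5 0;1 -0.05 0.1 1 0;1 -0.05 0.1 1.5 0;1 -0.05 0.1 1.8 0")

```text
clock: 14.7
eef_pos: [0.5452, 0.1095, 0.2414]
tool_rot: [0.878, 0.478, -0.001, -0.0]
ft_force: [-0.3, -0.2, -0.6]
grip_width: 0.0186
grasp_force: 59.0
```

Run:
```python
from plan import *
s=vision.camera("scene"); cv2.imwrite("pics/s3.png",s[...,::-1])
plan([]); print(bot.get_obs()["ft_torque"].round(2))
s=s.astype(float)
for r in range(160,214,2): print(r,s[r,289:306].mean(1).round(0).astype(int).tolist())
```

```text
pos [0.5451 0.1095 0.2411] yaw -0.573 tilt [-1.7e-03 -3.0e-04 -1.0e+00] F [ 0.1  0.5 -2.7] w 0.0187 t 14.75 q [ 0.2   0.35  0.18  1.4  -0.    2.34]
[-0.02 -0.11  0.08]
160 [68, 62, 51, 43, 40, 45, 67, 77, 79, 80, 59, 44, 47, 52, 54, 53, 56]
162 [56, 58, 56, 46, 39, 44, 77, 88, 93, 87, 62, 47, 44, 45, 41, 39, 48]
164 [55, 51, 40, 31, 32, 45, 75, 91, 91, 86, 60, 44, 43, 43, 44, 41, 41]
166 [12, 24, 31, 37, 39, 45, 76, 88, 93, 86, 59, 43, 41, 41, 42, 44, 40]
168 [52, 67, 70, 78, 74, 60, 78, 88, 89, 86, 58, 44, 36, 43, 41, 39, 41]
170 [93, 75, 68, 62, 57, 48, 75, 90, 92, 83, 61, 43, 43, 46, 47, 45, 41]
172 [95, 91, 96, 87, 89, 75, 83, 91, 90, 87, 74, 70, 70, 70, 70, 76, 92]
174 [30, 30, 36, 40, 50, 68, 84, 92, 90, 89, 91, 83, 74, 71, 74, 78, 80]
176 [86, 75, 63, 57, 50, 47, 75, 92, 91, 90, 87, 106, 134, 143, 155, 160, 158]
178 [103, 106, 104, 105, 106, 101, 93, 93, 92, 89, 117, 160, 178, 182, 187, 188, 190]
180 [137, 135, 121, 115, 113, 107, 97, 91, 90, 88, 77, 79, 87, 92, 95, 97, 94]
182 [149, 149, 149, 146, 145, 124, 99, 92, 90, 85, 73, 59, 64, 67, 67, 63, 61]
184 [147, 147, 147, 145, 
[... 463 characters left out ...]
[92, 48, 36, 39, 50, 53, 62, 62, 67, 62, 55, 42, 38, 33, 38, 66, 86]
198 [99, 51, 37, 29, 36, 30, 34, 37, 35, 34, 27, 29, 29, 33, 36, 63, 81]
200 [142, 108, 75, 56, 45, 38, 34, 33, 31, 31, 34, 35, 37, 35, 51, 68, 74]
202 [153, 155, 155, 151, 152, 146, 96, 52, 61, 68, 70, 73, 71, 71, 75, 73, 70]
204 [158, 158, 162, 162, 162, 160, 127, 83, 70, 73, 74, 74, 74, 74, 71, 69, 48]
206 [144, 149, 151, 153, 158, 155, 131, 94, 75, 74, 73, 72, 76, 76, 69, 51, 36]
208 [120, 132, 133, 133, 135, 119, 98, 90, 89, 85, 80, 80, 75, 70, 51, 36, 48]
210 [72, 75, 88, 122, 151, 150, 134, 126, 136, 137, 147, 145, 111, 78, 48, 52, 79]
212 [69, 74, 92, 137, 156, 138, 114, 106, 108, 115, 136, 152, 131, 96, 75, 81, 87]
```

Emit:
send_rows(motion="1 0.02 -0.03 0.6 0;1 0.02 -0.03 1.2 0;1 0.02 -0.03 1.8 0;1 0.02 -0.03 2.3 0;1 0.02 -0.03 2.5 0")

```text
clock: 15.25
eef_pos: [0.5451, 0.1099, 0.2164]
tool_rot: [0.878, 0.478, -0.001, -0.0]
ft_force: [-0.4, -0.1, -1.7]
grip_width: 0.0184
grasp_force: 59.0
```

Emit:
send_rows(motion="1 0 0 0.2 0;1 0 0 0.4 0;1 0 0 0.6 0;1 0 0 0.8 0;1 0 0 0.8 0")

```text
clock: 15.75
eef_pos: [0.5453, 0.1099, 0.209]
tool_rot: [0.878, 0.478, -0.0, -0.0]
ft_force: [-0.3, -0.0, -1.5]
grip_width: 0.0184
grasp_force: 59.0
```

Run:
```python
from plan import *
plan([]); print(bot.get_obs()["ft_torque"].round(2))
```

```text
pos [0.5453 0.1099 0.209 ] yaw -0.573 tilt [-4.e-04 -1.e-04 -1.e+00] F [-0.3 -0.  -1.5] w 0.0184 t 15.75 q [0.2  0.36 0.12 1.32 0.   2.34]
[ 0.03 -0.04  0.02]
```

Emit:
send_rows(motion="1 0 0 0.4 0;1 0 0 0.8 0;1 0 0 1.2 0;1 0 0 1.6 0;1 0 0 1.6 0")

```text
clock: 16.25
eef_pos: [0.5451, 0.1099, 0.1924]
tool_rot: [0.878, 0.478, -0.001, -0.0]
ft_force: [-0.6, -0.3, -1.4]
grip_width: 0.0185
grasp_force: 59.0
```

Emit:
send_rows(motion="1 0 0 0.3 0;1 0 0 0.6 0;1 0 0 0.9 0;1 0 0 1 0;1 0 0 1 0")

```text
clock: 16.75
eef_pos: [0.5453, 0.1099, 0.183]
tool_rot: [0.878, 0.478, -0.0, -0.0]
ft_force: [0.6, -0.7, -1.6]
grip_width: 0.0186
grasp_force: 59.0
```

Run:
```python
from plan import *
plan([]); print(bot.get_obs()["ft_torque"].round(2))
```

```text
pos [0.5453 0.1099 0.183 ] yaw -0.573 tilt [-5.e-04 -1.e-04 -1.e+00] F [ 0.6 -0.7 -1.6] w 0.0186 t 16.75 q [0.2  0.38 0.07 1.26 0.   2.34]
[0.06 0.01 0.03]
```

Emit:
send_rows(motion="1 0 0 0.5 0;1 0 0 1 0;1 0 0 1.5 0;1 0 0 1.75 0;1 0 0 1.75 0")

```text
clock: 17.25
eef_pos: [0.5451, 0.1099, 0.1651]
tool_rot: [0.878, 0.478, -0.001, -0.0]
ft_force: [0.9, -0.5, -0.6]
grip_width: 0.0188
grasp_force: 59.0
```

Emit:
send_rows(motion="1 0 0 0 0;1 0 0 0 0")

```text
clock: 17.45
eef_pos: [0.5456, 0.11, 0.166]
tool_rot: [0.878, 0.478, 0.0, 0.0]
ft_force: [0.2, 0.4, -1.5]
grip_width: 0.0185
grasp_force: 59.0
```

Run:
```python
from plan import *
s=vision.camera("scene"); 
cv2.imwrite("pics/fin.png",np.hstack([cv2.resize(s[110:270,230:430],None,fx=2,fy=2,interpolation=2),cv2.resize(s[195:235,272:322],(400,320),interpolation=2)])[...,::-1])
plan([]); print(bot.get_obs()["ft_torque"].round(2))
p=np.array(tool()[0]["eef_pos"]); print([proj("scene",x)[0].round(1).tolist() for x in (p-[0,0,.1276],[.5451,.1087,.060],[.5451,.1087,.028],p+[0,0,.0374])])
```

```text
pos [0.5456 0.11   0.166 ] yaw -0.573 tilt [ 4.e-04  1.e-04 -1.e+00] F [ 0.4 -0.1 -1.6] w 0.0184 t 17.5 q [0.2  0.39 0.04 1.22 0.   2.34]
[-0.04  0.03  0.02]
[[296.2, 225.0], [296.5, 218.4], [296.5, 228.4], [296.4, 170.6]]
```

View pics/fin.png

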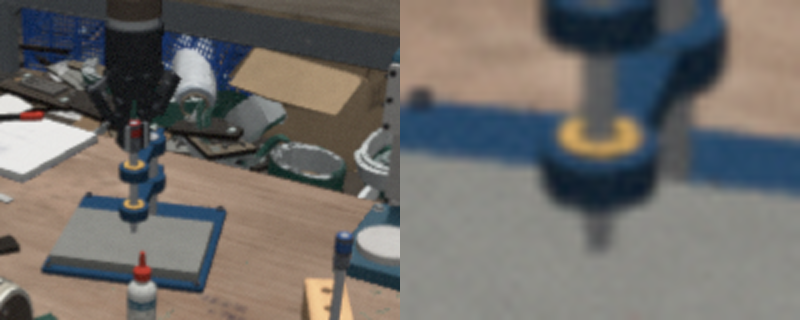

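The punch passes through both bushes, with its tip at right-panel (598,248). That is row 226, where a tip about 10 mm above the block should appear. The blue punch is still in the rest and the bottle has not moved.

```bash
python3 -c "
from workcell import workorder
print(workorder.job_done())"
```

```text
the job is handed in; nothing more can be done
None
```

The job is handed in: the brush lies flat on the open bench clear of the stand, and the arm still holds the red-banded punch through both bushes, its tip about 10 mm above the cutting block, with the blue punch still in the rest.

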